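# Raise the ratchet warming stand four clicks and lock it

### The job

Pull the green warming stand's wooden handle straight up by exactly four clicks of its ratchet, then ease the column back down until the pawl carries it and let go: do not let it drop or press it down hard onto the pawl. After that press the red lock lever all the way down, and leave the molcajete, the jar and the spoon holder undisturbed.

Things in the scene. Friction and masses are not known exactly. Their poses are not given: they have to be found in the camera images.
- stand: Green and dark steel ratchet stand, fixed to the ledge. Origin at the underside centre of its housing, on the ledge; z up. Base plate 170 x 140 x 12 mm; square green housing 46 x 46 mm, 147 mm tall, with the pawl box on its -y side and the lock lever on its +y side. The column rises straight up out of the housing on its z axis.
- column: Moving column, 0.45 to 0.65 kg: 20 mm square steel bar with 4 mm cross pins (the notches) on its -y side, a round dark shelf (radius 62 mm, centre 100 mm to +x, top 46 mm below the handle's axis) and the handle. Slides only along z. Origin on its axis 83 mm below the handle's axis. Starts resting on the pawl at one of several notches. Notches are unevenly spaced, 9 to 18 mm: count clicks by feel.
- pawl_box: Fixed green box on the housing's -y side with the red spring pawl inside. Drawing the column up slowly takes 4 to 8 N; before each notch a pin rides up the pawl's slope and the pull climbs by 8 to 18 N over about 5 mm, then drops back within 1 to 2 mm: one click. After the drop raise 3 to 4 mm more, so that the pawl is surely under. The column never goes back below a notch passed, so a click too many is final.
- pawl_level (a point): Point on the column axis level with the pawl's flat top, 135 mm above the ledge, where the pin of the notch in use rests. When lowered, the column stops rigidly on the pawl and its weight comes off the hand. Over 50 N between column and pawl (dropping it some mm, or pressing down) is too hard.
- handle (a point): Middle of the wooden pull handle on top of the column: a round bar 18 mm in diameter along the stand's y axis, free grip length 84 mm between end knobs of 24 mm diameter, on a 14 mm stem. Free from above; 46 mm clear below its axis to the shelf. Grip it across (along the stand's x) from above.
- lock (a joint): Red lock lever's hinge: 0 = raised 35 degrees (unlocked), 0.61 = level, fully down (locked). It turns about the stand's x axis, pivot 36 mm to +y of the column axis and 118 mm above the ledge; the end swings down. Stiff hinge of about 0.25 N m: it stays where it is left and takes about 3 N at the pad.
- lock_pad (a point): Middle of the top face of the red pad at the lever's end (26 x 44 x 14 mm), 105 mm along the lever from its pivot. With the lever level the pad's top is 125 mm above the ledge and 141 mm to the stand's +y of the column axis.
- molcajete: Grey basalt molcajete (bowl on three legs), 170 mm across, 95 mm tall, standing on a 10 mm cork trivet. Leave alone. Origin at its underside centre.
- jar: Empty green glass jar, 68 mm across, 110 mm tall. Leave alone. Origin at its underside centre.
- spoon_holder: White ceramic spoon holder, 90 mm across, 120 mm tall. Leave alone. Origin at its underside centre.
- press: Steel tortilla press with its handle folded down, fixed, about 210 mm long, 64 mm tall, bystander. Origin at its underside centre.

How it is judged (in metres and radians):
On the way, in this order (a step that is already met when the one before it is completed fails the run):
1. the column rests on its pawl exactly four notches above where it started, and the handle is let go (((z of handle in the frame of stand between 0.253 and 0.259 m and distance of handle from where it was at the start of the episode between 0.034 and 0.042 m) or (z of handle in the frame of stand between 0.27 and 0.276 m and distance of handle from where it was at the start of the episode between 0.042 and 0.05 m) or (z of handle in the frame of stand between 0.288 and 0.294 m and distance of handle from where it was at the start of the episode between 0.05 and 0.058 m) or (z of handle in the frame of stand between 0.305 and 0.311 m and distance of handle from where it was at the start of the episode between 0.058 and 0.066 m) or (z of handle in the frame of stand between 0.323 and 0.329 m and distance of handle from where it was at the start of the episode between 0.066 and 0.074 m)) and contact force between column and pawl_box above 1.5 N and contact force between the fingers and column below 0.3 N), for 0.2 s.
2. the lock lever is fully down (value of joint lock above 0.54 rad), for 0.2 s.
At the end, for the whole second after the job is handed in: The column rests with its weight on the pawl exactly four notches above its starting notch (height within 3 mm of that notch), the handle released, and the lock lever is down (over 0.54 of 0.61 rad) (all of step 1 and value of joint lock above 0.54 rad); the robot touches nothing.
It fails at once if the column dropped or pressed hard onto the pawl (over 50 N between them) (contact force between column and pawl_box above 50 N).
It fails at once if molcajete moved by more than 15 mm (distance of molcajete from where it was at the start of the episode above 0.015 m).
It fails at once if jar moved by more than 15 mm (distance of jar from where it was at the start of the episode above 0.015 m).
It fails at once if spoon holder moved by more than 15 mm (distance of spoon_holder from where it was at the start of the episode above 0.015 m).
It also fails if it takes over 72 s, if anything falls off the work surface, if the arm or the gripper's body presses on something with over 40 N, if the wrist force passes 120 N, or if a joint passes its speed limit or range.

### The arm

A 6-joint arm with a two-finger parallel gripper is mounted at the origin on the work surface. World frame = base frame: x ahead of the robot, y to its left, z up, the work surface at z = 0. Lengths are in mm, angles in rad, forces in N, time in s.
With the tool pointing down it reaches from about 350 to 975 mm from the base axis. Payload 7.1 kg.
Tool frame: the origin (TCP) lies at the very end of the fingers, on their centre line; the grasp point (between the pads) lies 19 mm behind it (ctrl.grip_point_offset is the distance from the TCP to the grasp point, in mm); x points along the fingers, y is the direction in which the jaws open and shut, and the axes are right-handed (so a half turn about x gives the same grasp; the last joint's range is limited). The gripper opens to 88 mm and grips with 3 to 60 N. Pads are 20 mm wide; open, the fingers measure 115 mm over their backs; the gripper's body (75 mm by 178 mm) begins 61 mm behind the grasp point.
Start: joints at [1.173, 0.423, 1.63, -0, 1.089, -0.019], TCP at [231.096, 580.689, 222.675] pointing down, gripper open.
Joint ranges: [-3, 3], [-0.9, 2.11], [0.09, 2.58], [-1.31, 4.45], [0.11, 2.69], [-2.54, 2.54]. Speed limits (rad/s): [2.39, 2.39, 3.01, 3.14, 3.14, 3.14].

### API

Orientations are given as a rotation vector (axis times angle).
In Python, from workcell import ctrl, vision, workorder gives the robot as it stands.
- The arm moves only by the shell command python3 -m crank 'ROWS'. ROWS is JSON, a list of rows, each a list of 3 entries, a list of its own where there are three numbers: the shift along the tool's x, y, z in m, then the turn, a rotation vector about the tool's x, y, z in rad, then the finger opening in m, from 0 to 0.0878. In form: [[[dx, dy, dz], [wx, wy, wz], jaw], ...]. A call has exactly 8 rows; each row shifts and turns the commanded pose from where the row before left it, along the tool's axes as they then stand; what a row does not reach is not made up. A row lasts 1/12 s, in which the tool goes at most 41.7 mm and 7.16 degrees, less where a joint would pass 70% of its speed; a pose out of reach is approached as far as the arm can. A call with a gripper value outside its range is refused whole. The fingers move at their own pace and stop on an object; the grip force is fixed at half the most. Time passes only in rows, so rows that do not move let the fingers close, or fill a call up. It gives the time, the measured TCP pose, the force and the opening at its end, in the units of the state.
- ctrl.get_obs(): the state, without advancing time (a new reading comes with each control period).
- vision.get_image(name): name is "scene" or "top"; returns a dict with "img" (420x560x3 uint8, blue, green, red), "mtx" (3x3 intrinsics, pixels), "k1" (the pictures are not rectified: a ray, as slopes to the right and down, at radius r is drawn at 1 + k1 r^2 times it, then the intrinsics apply), "rvec" (rotation vector, rad) and "tvec" (3), from world to camera coordinates, as OpenCV has them. Camera axes: x right, y down, z forward; pixel columns grow to the right and rows downward; lengths in mm; the calibration is good to about 2 mm. A picture is of the moment at which its call begins. There is no depth.
- workorder.close_job(): hands the job in, once; it reports no verdict.
The state is a dict: "t": time; "qpos": joint angles; "qvel": joint speeds; "joint_torque": joint torques, N m; "ee_pos": TCP position; "orientation": TCP orientation; "ft_force": force on the tool from outside, world axes, zero at the start; "moment": the same for the moment, N m; "width": finger opening in mm.
Only numpy, scipy, OpenCV 4.12 (cv2) and the standard library are available. Lean on these libraries where they do the work, as an engineer would, in place of code of your own. Each camera call takes 0.05 s, during which the arm holds its last target.

## Working session

There is one attempt and no reset: what is moved stays moved. The work goes in short steps, Python scripts to look and compute and a shell command to move; the robot and the scene stay as the last step left them, time stands still between calls to the robot, and variables do not carry over. Pictures are saved under pics/ and viewed, and the job is handed in when it is done.

```bash
mkdir -p pics; ls; python3 - <<'E'
from workcell import ctrl, vision, workorder
import cv2
print(ctrl.get_obs(), ctrl.grip_point_offset)
for n in("scene","top"):
    d=vision.get_image(n); cv2.imwrite(f"pics/{n}0.png",d["img"])
    print({k:d[k] for k in d if k!="img"})
E
```

```text
pics
{'t': 0.0, 'qpos': array([ 1.17302439e+00,  4.23814841e-01,  1.63070785e+00, -3.02573478e-05,
        1.08859930e+00, -1.90198365e-02]), 'qvel': array([ 0.00114767,  0.0016528 ,  0.00010565, -0.00102837,  0.0010269 ,
       -0.00123209]), 'joint_torque': array([ 1.87336758e-03, -5.44636846e+01, -2.73662138e+01,  6.44563045e-02,
        2.29376979e-02, -1.33212179e-04]), 'ee_pos': array([230.87610056, 580.1823772 , 221.91092355]), 'orientation': array([ 0.29596485,  1.55058647, -0.29833554]), 'ft_force': array([0.16308274, 0.26147803, 0.17329533]), 'moment': array([0.01639621, 0.01636112, 0.00247518]), 'width': 87.68900545083382} 18.700000000000003
{'mtx': array([[511.22917768,   0.        , 285.43005194],
       [  0.        , 511.22917768, 205.8844246 ],
       [  0.        ,   0.        ,   1.        ]]), 'k1': -0.008861383351673916, 'rvec': array([ 2.14387875,  1.54512986, -0.45977364]), 'tvec': array([-214.59926178, -340.51193981, 1623.93344309])}
{'mtx': array([[434.10709825,   0.        , 276.34575043],
       [  0.        , 434.10709825, 203.66002408],
       [  0.        ,   0.        ,   1.        ]]), 'k1': 0.04871848356742992, 'rvec': array([ 2.20015485, -2.14569945,  0.09339299]), 'tvec': array([  27.39181296,  564.19710817, 1144.5701503 ])}
```

View pics/scene0.png

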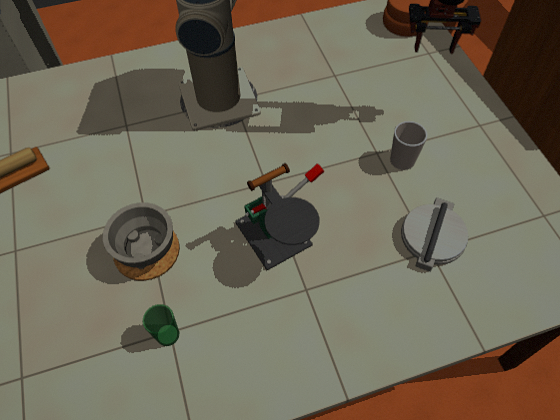

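View pics/top0.png

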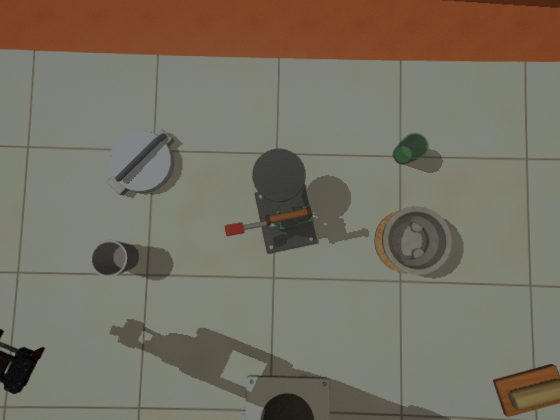

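The scene view shows the stand at about (275,215), with handle ends near (250,186) and (288,168). In the top view the handle runs (267,218)–(311,213) and the red pad is at (235,229). I'll zoom in before measuring.

```bash
python3 - <<'E'
import cv2,numpy as np
a=cv2.imread("pics/scene0.png")[150:280,225:345]; b=cv2.imread("pics/top0.png")[140:260,215:335]
cv2.imwrite("pics/z1.png",cv2.resize(a,None,fx=4.5,fy=4.5,interpolation=cv2.INTER_CUBIC))
cv2.imwrite("pics/z2.png",cv2.resize(b,None,fx=4.5,fy=4.5,interpolation=cv2.INTER_CUBIC))
E
```

```text
(no output)
```

View pics/z1.png

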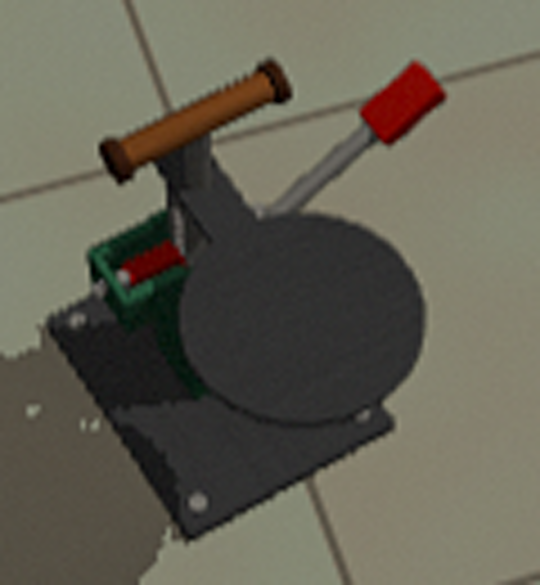

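View pics/z2.png

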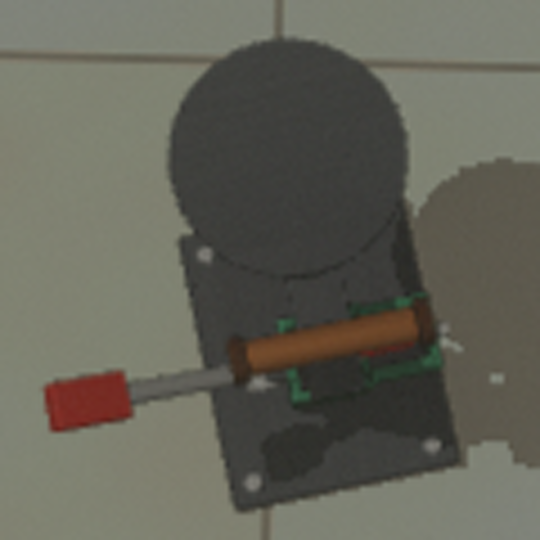

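Reading the zooms: the knobs, disc outline, three base-plate corners and the red pad are all clear in both views. I'll fit the stand pose and handle height from them.

```bash
cat > h.py <<'E'
import numpy as np,cv2
C={"scene":(np.array([[511.22917768,0,285.43005194],[0,511.22917768,205.8844246],[0,0,1]]),-0.008861383351673916,np.array([2.14387875,1.54512986,-0.45977364]),np.array([-214.59926178,-340.51193981,1623.93344309])),
"top":(np.array([[434.10709825,0,276.34575043],[0,434.10709825,203.66002408],[0,0,1]]),0.04871848356742992,np.array([2.20015485,-2.14569945,0.09339299]),np.array([27.39181296,564.19710817,1144.5701503]))}
def proj(n,P):
    K,k,r,t=C[n]
    return cv2.projectPoints(np.array(P,float).reshape(-1,1,3),r,t,K,np.array([k,0,0,0,0]))[0].reshape(-1,2)
E
cat > fit.py <<'E'
from h import *
from scipy.optimize import least_squares
S={"k-":("scene",116,158),"k+":("scene",273,80),"d":("scene",302,318),"c+-":("scene",190,541),"c++":("scene",393,425),"c--":("scene",48,322)}
T={"k-":("top",426,322),"k+":("top",238,360),"d":("top",288,157),"c++":("top",180,238),"c-+":("top",240,511),"c--":("top",460,463),"pad":("top",88,402)}
obs=[]
for D,o in((S,(225,150)),(T,(215,140))):
    for k,(n,u,v) in D.items(): obs.append((k,n,(u+.5)/4.5-.5+o[0],(v+.5)/4.5-.5+o[1]))
def res(p,full=False):
    x,y,th,h,L,zl,bx=p; R=np.array([[np.cos(th),-np.sin(th),0],[np.sin(th),np.cos(th),0],[0,0,1]])
    pts={"k-":(0,-L,h),"k+":(0,L,h),"d":(100,0,h-46),"pad":(0,118,184)}
    for a in"+-":
        for b in"+-": pts["c"+a+b]=(bx+85*(1 if a=="+" else -1),70*(1 if b=="+" else -1),12)
    r=[]
    for k,n,u,v in obs:
        q=proj(n,R@np.array(pts[k])+[x,y,zl])[0]-[u,v]; r+=list(q)
    return np.array(r)
for m in (0,1):
  f=lambda p:np.r_[res(p),p[5]*(0.05 if m else 10)]
  s=least_squares(f,[500,0,0.2,240,46,0,0],loss="soft_l1")
  print(np.round(s.x,3)); 
for o,r in zip(obs,res(s.x).reshape(-1,2)): print(o[:2],r.round(1))
E
python3 fit.py
```

```text
[ 5.17717e+02  1.39320e+01  2.36000e-01  2.49289e+02  4.59780e+01
 -1.00000e-03  1.06200e+01]
[ 5.17697e+02  1.39830e+01  2.36000e-01  2.50361e+02  4.59760e+01
 -1.10400e+00  1.03960e+01]
('k-', 'scene') [-0.2  0.5]
('k+', 'scene') [0.  0.2]
('d', 'scene') [-0.2 -1.1]
('c+-', 'scene') [-0.2  0.3]
('c++', 'scene') [1.1 0.1]
('c--', 'scene') [-1.2 -0.1]
('k-', 'top') [-0.4  0. ]
('k+', 'top') [-0.1  0.4]
('d', 'top') [-0.1 -0.1]
('c++', 'top') [-0.9 -0.1]
('c-+', 'top') [-1.4  0.4]
('c--', 'top') [0.4 0.2]
('pad', 'top') [ 3.6 -0.9]
```

The fit is good: stand at (517.7, 14.0), yaw 0.236, ledge at z≈0, handle axis at z≈246–250. The knob half-distance comes out at 46 mm, as expected (42 mm half grip plus half a knob). The pad is about 3.6 px off my model, so I'll triangulate it later. Next, the approach in tool axes.

```bash
cat > go.py <<'E'
import sys,numpy as np
from workcell import ctrl
from scipy.spatial.transform import Rotation as Ro
def plan(P,yaw,show=True):
    o=ctrl.get_obs(); R=Ro.from_rotvec(o["orientation"])
    x,y=[0,0,-1],[np.cos(yaw),np.sin(yaw),0]
    best=None
    for s in(1,-1):
        yy=np.array(y)*s; G=Ro.from_matrix(np.c_[x,yy,np.cross(x,yy)])
        w=(R.inv()*G).as_rotvec()
        if best is None or np.linalg.norm(w)<np.linalg.norm(best[0]): best=(w,G)
    d=R.inv().apply(np.array(P)-o["ee_pos"])
    print("t",o["t"],"q6",o["qpos"][5].round(3),"tcp",o["ee_pos"].round(1),"F",o["ft_force"].round(1),"M",o["moment"].round(2))
    print("R",R.as_matrix().round(3).tolist())
    print("shift mm (tool now)",d.round(1),"turn",best[0].round(4),"shift in goal axes",best[1].inv().apply(np.array(P)-o["ee_pos"]).round(1))
if __name__=="__main__": plan([float(a) for a in sys.argv[1:4]],float(sys.argv[4]))
E
python3 go.py 517.7 14 310 0.236
```

```text
t 0.1 q6 -0.019 tcp [230.9 580.2 222. ] F [ 0.6  0.6 -0.1] M [-0.03 -0.03 -0.03]
R [[-0.001, 0.37, 0.929], [-0.001, 0.929, -0.37], [-1.0, -0.001, -0.0]]
shift mm (tool now) [ -87.5 -420.2  475.9] turn [9.56e-01 6.00e-04 1.30e-03] shift in goal axes [-88.  146.5 617.6]
```

```bash
python3 -m crank '[[[-0.014,0,0],[0.1195,0,0],0.0878],[[-0.014,0,0],[0.1195,0,0],0.0878],[[-0.014,0,0],[0.1195,0,0],0.0878],[[-0.014,0,0],[0.1195,0,0],0.0878],[[-0.014,0,0],[0.1195,0,0],0.0878],[[-0.014,0,0],[0.1195,0,0],0.0878],[[-0.014,0,0],[0.1195,0,0],0.0878],[[-0.014,0,0],[0.1195,0,0],0.0878]]'; python3 go.py 517.7 14 330 0.236
```

```text
t: 0.77
ee_pos: [231.0, 580.4, 334.9]
orientation: [1.037, 1.309, -1.039]
ft_force: [-0.1, -0.1, -0.0]
width: 88.0
t 0.7667 q6 0.943 tcp [231.  580.4 334.9] F [-0.1 -0.1 -0. ] M [-0.1   0.02 -0.04]
R [[-0.0, 0.974, 0.228], [-0.001, 0.228, -0.974], [-1.0, -0.001, 0.001]]
shift mm (tool now) [  5.3 150.  616.8] turn [-0.0059  0.0008  0.0006] shift in goal axes [  4.9 146.4 617.7]
```

```bash
python3 -m crank '[[[0,0.0093,0.0385],[-0.0059,0,0],0.0878],[[0,0.0093,0.0385],[0,0,0],0.0878],[[0,0.0093,0.0385],[0,0,0],0.0878],[[0,0.0093,0.0385],[0,0,0],0.0878],[[0,0.0093,0.0385],[0,0,0],0.0878],[[0,0.0093,0.0385],[0,0,0],0.0878],[[0,0.0093,0.0385],[0,0,0],0.0878],[[0,0.0093,0.0385],[0,0,0],0.0878]]'; python3 go.py 517.7 14 330 0.236
```

```text
t: 1.43
ee_pos: [377.1, 297.5, 334.5]
orientation: [1.029, 1.314, -1.029]
ft_force: [-0.3, 0.5, 0.2]
width: 87.7
t 1.4333 q6 0.401 tcp [377.1 297.5 334.5] F [-0.3  0.5  0.2] M [-0.02  0.02  0.01]
R [[-0.0, 0.971, 0.24], [-0.0, 0.24, -0.971], [-1.0, -0.0, 0.0]]
shift mm (tool now) [  4.5  68.5 308.9] turn [0.0063 0.0002 0.0003] shift in goal axes [  4.5  70.4 308.5]
```

```bash
python3 -m crank '[[[0,0.0088,0.0386],[0.0050,0,0],0.0878],[[0,0.0088,0.0386],[0,0,0],0.0878],[[0,0.0088,0.0386],[0,0,0],0.0878],[[0,0.0088,0.0386],[0,0,0],0.0878],[[0,0.0088,0.0386],[0,0,0],0.0878],[[0,0.0088,0.0386],[0,0,0],0.0878],[[0,0.0088,0.0386],[0,0,0],0.0878],[[0,0.0088,0.0386],[0,0,0],0.0878]]'; python3 go.py 517.7 14 229 0.236; python3 - <<'E'
from workcell import vision
import cv2
for n in("scene","top"):
    cv2.imwrite(f"pics/{n}1.png",cv2.resize(vision.get_image(n)["img"],None,fx=1.4,fy=1.4))
E
```

```text
t: 2.1
ee_pos: [518.2, 13.8, 334.5]
orientation: [1.033, 1.312, -1.033]
ft_force: [0.6, 0.7, -0.6]
width: 87.8
t 2.1 q6 -0.233 tcp [518.2  13.8 334.5] F [ 0.6  0.7 -0.6] M [-0.02  0.01 -0.02]
R [[-0.0, 0.972, 0.235], [0.0, 0.235, -0.972], [-1.0, -0.0, -0.0]]
shift mm (tool now) [105.5  -0.4  -0.3] turn [ 0.0007 -0.0001  0.0003] shift in goal axes [105.5  -0.5  -0.3]
```

View pics/scene1.png

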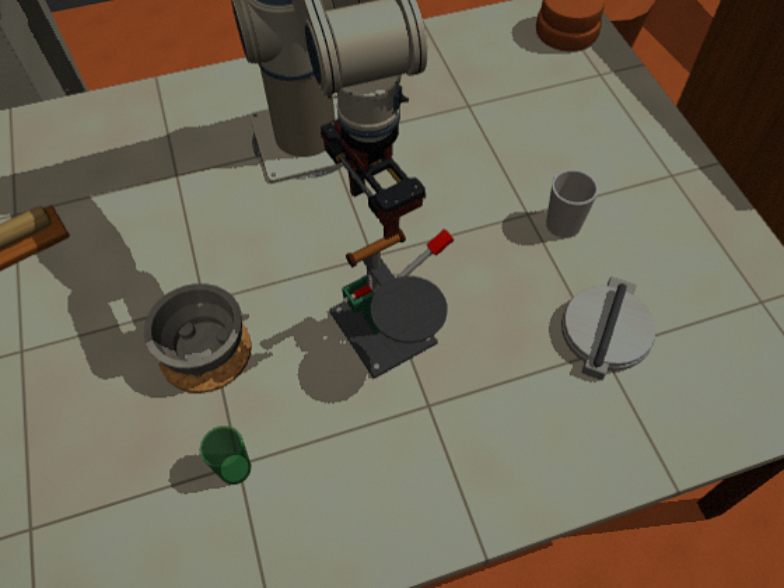

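View pics/top1.png

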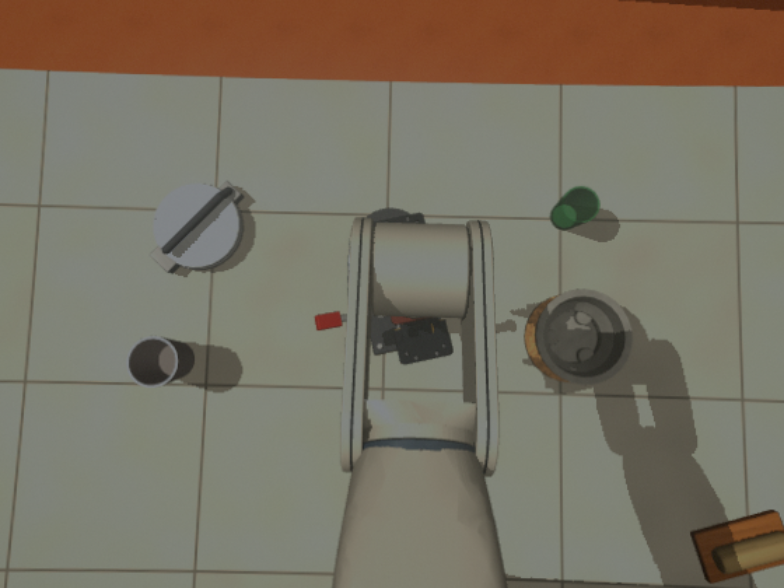

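The fingers straddle the handle line in both views: in the scene view, gripper tips above the handle at about (385,240). Now I'll descend.

```bash
python3 -m crank '[[[0.016,-0.0004,-0.0003],[0,0,0],0.0878],[[0.016,0,0],[0,0,0],0.0878],[[0.016,0,0],[0,0,0],0.0878],[[0.016,0,0],[0,0,0],0.0878],[[0.016,0,0],[0,0,0],0.0878],[[0.013,0,0],[0,0,0],0.0878],[[0.009,0,0],[0,0,0],0.0878],[[0.0035,0,0],[0,0,0],0.0878]]'; python3 go.py 517.7 14 229 0.236;python3 - <<'E'
from workcell import vision
import cv2
im=vision.get_image("scene")["img"][110:260,200:360]
cv2.imwrite(f"pics/s2.png",cv2.resize(im,None,fx=4,fy=4,interpolation=cv2.INTER_CUBIC))
E
```

```text
t: 2.87
ee_pos: [516.4, 16.5, 227.7]
orientation: [1.032, 1.314, -1.034]
ft_force: [-0.1, -0.3, -0.2]
width: 87.8
t 2.8667 q6 -0.229 tcp [516.4  16.5 227.7] F [-0.1 -0.3 -0.2] M [-0.07  0.05  0.04]
R [[-0.003, 0.972, 0.235], [0.0, 0.235, -0.972], [-1.0, -0.003, -0.001]]
shift mm (tool now) [-1.3  0.7  2.8] turn [ 0.0014 -0.0008  0.0026] shift in goal axes [-1.3  0.7  2.8]
```

View pics/s2.png

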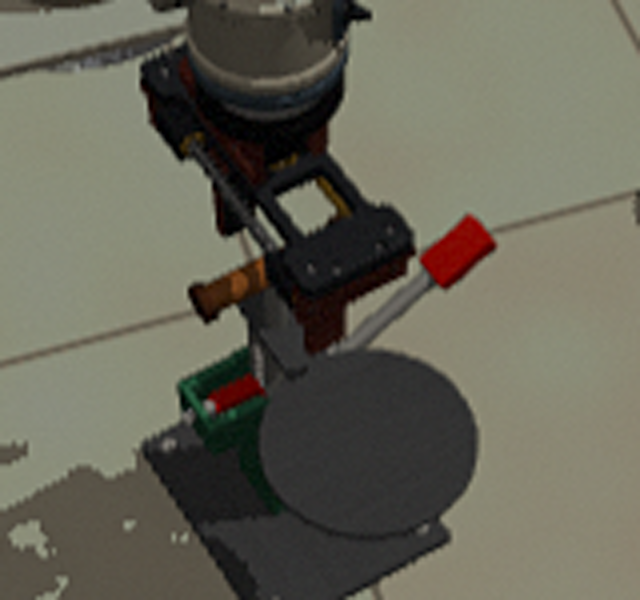

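The fingers are around the handle with no contact. I'll close partway while it settles, then re-check alignment.

```bash
python3 -m crank '[[[0,0,0],[0,0,0],0.04],[[0,0,0],[0,0,0],0.04],[[0,0,0],[0,0,0],0.04],[[0,0,0],[0,0,0],0.04],[[0,0,0],[0,0,0],0.04],[[0,0,0],[0,0,0],0.03],[[0,0,0],[0,0,0],0.03],[[0,0,0],[0,0,0],0.03]]'; python3 go.py 517.7 14 229 0.236
```

```text
t: 3.58
ee_pos: [517.6, 16.0, 229.3]
orientation: [1.033, 1.312, -1.033]
ft_force: [-0.9, -0.0, -0.3]
width: 38.1
t 3.5833 q6 -0.229 tcp [517.6  16.  229.3] F [-0.9 -0.  -0.3] M [-0.06  0.06  0.04]
R [[0.0, 0.972, 0.235], [-0.0, 0.235, -0.972], [-1.0, 0.0, 0.0]]
shift mm (tool now) [ 0.3 -0.3  1.9] turn [ 0.0009  0.0001 -0.0001] shift in goal axes [ 0.3 -0.3  2. ]
```

```bash
python3 -m crank '[[[0,0,0],[0,0,0],0.01],[[0,0,0],[0,0,0],0.01],[[0,0,0],[0,0,0],0.01],[[0,0,0],[0,0,0],0.005],[[0,0,0],[0,0,0],0.005],[[0,0,0],[0,0,0],0.005],[[0,0,0],[0,0,0],0.005],[[0,0,0],[0,0,0],0.005]]'; python3 go.py 517.7 14 229 0.236
```

```text
t: 4.25
ee_pos: [516.2, 15.7, 229.0]
orientation: [1.031, 1.314, -1.035]
ft_force: [-6.0, -0.3, 3.2]
width: 17.2
t 4.25 q6 -0.229 tcp [516.2  15.7 229. ] F [-6.  -0.3  3.2] M [-0.33  0.98  0.  ]
R [[-0.003, 0.972, 0.235], [-0.001, 0.235, -0.972], [-1.0, -0.003, -0.0]]
shift mm (tool now) [-0.  1.  2.] turn [ 0.001  -0.0001  0.0029] shift in goal axes [-0.  1.  2.]
```

```bash
cat > st.py <<'E'
from workcell import ctrl
o=ctrl.get_obs(); print("t",round(o["t"],2),"z",o["ee_pos"].round(2),"F",o["ft_force"].round(2),"w",round(o["width"],1))
E
python3 -m crank '[[[-0.00025,-0.0013,0],[0,0,0],0.005],[[-0.00025,0,0],[0,0,0],0.005],[[-0.00025,0,0],[0,0,0],0.005],[[-0.00025,0,0],[0,0,0],0.005],[[-0.00025,0,0],[0,0,0],0.005],[[-0.00025,0,0],[0,0,0],0.005],[[-0.00025,0,0],[0,0,0],0.005],[[-0.00025,0,0],[0,0,0],0.005]]' >/dev/null; python3 st.py
python3 -m crank '[[[-0.00025,0,0],[0,0,0],0.005],[[-0.00025,0,0],[0,0,0],0.005],[[-0.00025,0,0],[0,0,0],0.005],[[-0.00025,0,0],[0,0,0],0.005],[[-0.00025,0,0],[0,0,0],0.005],[[-0.00025,0,0],[0,0,0],0.005],[[-0.00025,0,0],[0,0,0],0.005],[[-0.00025,0,0],[0,0,0],0.005]]' >/dev/null; python3 st.py
```

```text
t 4.92 z [516.23  15.7  231.07] F [ 1.54 -0.81 -6.6 ] w 17.5
t 5.58 z [516.19  15.7  232.44] F [  5.01   0.33 -16.01] w 17.2
```

```bash
for i in 1; do python3 -m crank '[[[-0.00025,0,0],[0,0,0],0.005],[[-0.00025,0,0],[0,0,0],0.005],[[-0.00025,0,0],[0,0,0],0.005],[[-0.00025,0,0],[0,0,0],0.005],[[-0.00025,0,0],[0,0,0],0.005],[[-0.00025,0,0],[0,0,0],0.005],[[-0.00025,0,0],[0,0,0],0.005],[[-0.00025,0,0],[0,0,0],0.005]]' >/dev/null; python3 st.py; done
```

```text
t 6.25 z [516.2   15.71 234.16] F [  7.61  -1.11 -19.75] w 17.2
```

```bash
python3 -m crank '[[[-0.00025,0,0],[0,0,0],0.005],[[-0.00025,0,0],[0,0,0],0.005],[[-0.00025,0,0],[0,0,0],0.005],[[-0.00025,0,0],[0,0,0],0.005],[[-0.00025,0,0],[0,0,0],0.005],[[-0.00025,0,0],[0,0,0],0.005],[[-0.00025,0,0],[0,0,0],0.005],[[-0.00025,0,0],[0,0,0],0.005]]' >/dev/null; python3 st.py
```

```text
t 6.92 z [516.23  15.7  237.47] F [ 2.28  0.27 -7.34] w 17.4
```

That looks like click 1: the force climbed to about 20 N, then dropped to about 7 N with an upward jump. It came at roughly 8 mm of travel, so the first notch spacing is short. I'll continue in small steps.

```bash
python3 -m crank '[[[-0.0003,0,0],[0,0,0],0.005],[[-0.0003,0,0],[0,0,0],0.005],[[-0.0003,0,0],[0,0,0],0.005],[[-0.0003,0,0],[0,0,0],0.005],[[-0.0003,0,0],[0,0,0],0.005],[[-0.0003,0,0],[0,0,0],0.005],[[-0.0003,0,0],[0,0,0],0.005],[[-0.0003,0,0],[0,0,0],0.005]]' >/dev/null; python3 st.py
python3 -m crank '[[[-0.0003,0,0],[0,0,0],0.005],[[-0.0003,0,0],[0,0,0],0.005],[[-0.0003,0,0],[0,0,0],0.005],[[-0.0003,0,0],[0,0,0],0.005],[[-0.0003,0,0],[0,0,0],0.005],[[-0.0003,0,0],[0,0,0],0.005],[[-0.0003,0,0],[0,0,0],0.005],[[-0.0003,0,0],[0,0,0],0.005]]' >/dev/null; python3 st.py
python3 -m crank '[[[-0.0003,0,0],[0,0,0],0.005],[[-0.0003,0,0],[0,0,0],0.005],[[-0.0003,0,0],[0,0,0],0.005],[[-0.0003,0,0],[0,0,0],0.005],[[-0.0003,0,0],[0,0,0],0.005],[[-0.0003,0,0],[0,0,0],0.005],[[-0.0003,0,0],[0,0,0],0.005],[[-0.0003,0,0],[0,0,0],0.005]]' >/dev/null; python3 st.py
```

```text
t 7.58 z [516.24  15.67 239.56] F [ 1.94  0.27 -6.99] w 17.1
t 8.25 z [516.23  15.69 242.01] F [ 1.63 -0.57 -7.24] w 17.4
t 8.92 z [516.25  15.72 244.43] F [ 1.11  0.63 -7.19] w 17.5
```

```bash
python3 -m crank '[[[-0.0003,0,0],[0,0,0],0.005],[[-0.0003,0,0],[0,0,0],0.005],[[-0.0003,0,0],[0,0,0],0.005],[[-0.0003,0,0],[0,0,0],0.005],[[-0.0003,0,0],[0,0,0],0.005],[[-0.0003,0,0],[0,0,0],0.005],[[-0.0003,0,0],[0,0,0],0.005],[[-0.0003,0,0],[0,0,0],0.005]]' >/dev/null; python3 st.py
python3 -m crank '[[[-0.0003,0,0],[0,0,0],0.005],[[-0.0003,0,0],[0,0,0],0.005],[[-0.0003,0,0],[0,0,0],0.005],[[-0.0003,0,0],[0,0,0],0.005],[[-0.0003,0,0],[0,0,0],0.005],[[-0.0003,0,0],[0,0,0],0.005],[[-0.0003,0,0],[0,0,0],0.005],[[-0.0003,0,0],[0,0,0],0.005]]' >/dev/null; python3 st.py
python3 -m crank '[[[-0.0003,0,0],[0,0,0],0.005],[[-0.0003,0,0],[0,0,0],0.005],[[-0.0003,0,0],[0,0,0],0.005],[[-0.0003,0,0],[0,0,0],0.005],[[-0.0003,0,0],[0,0,0],0.005],[[-0.0003,0,0],[0,0,0],0.005],[[-0.0003,0,0],[0,0,0],0.005],[[-0.0003,0,0],[0,0,0],0.005]]' >/dev/null; python3 st.py
```

```text
t 9.58 z [516.24  15.71 246.81] F [ 1.89  0.22 -6.42] w 17.0
t 10.25 z [516.23  15.7  248.9 ] F [  2.54   0.72 -12.65] w 17.3
t 10.92 z [516.18  15.71 250.63] F [  5.91   0.61 -17.52] w 17.4
```

```bash
python3 -m crank '[[[-0.0003,0,0],[0,0,0],0.005],[[-0.0003,0,0],[0,0,0],0.005],[[-0.0003,0,0],[0,0,0],0.005],[[-0.0003,0,0],[0,0,0],0.005],[[-0.0003,0,0],[0,0,0],0.005],[[-0.0003,0,0],[0,0,0],0.005],[[-0.0003,0,0],[0,0,0],0.005],[[-0.0003,0,0],[0,0,0],0.005]]' >/dev/null; python3 st.py
python3 -m crank '[[[-0.0003,0,0],[0,0,0],0.005],[[-0.0003,0,0],[0,0,0],0.005],[[-0.0003,0,0],[0,0,0],0.005],[[-0.0003,0,0],[0,0,0],0.005],[[-0.0003,0,0],[0,0,0],0.005],[[-0.0003,0,0],[0,0,0],0.005],[[-0.0003,0,0],[0,0,0],0.005],[[-0.0003,0,0],[0,0,0],0.005]]' >/dev/null; python3 st.py
python3 -m crank '[[[-0.0003,0,0],[0,0,0],0.005],[[-0.0003,0,0],[0,0,0],0.005],[[-0.0003,0,0],[0,0,0],0.005],[[-0.0003,0,0],[0,0,0],0.005],[[-0.0003,0,0],[0,0,0],0.005],[[-0.0003,0,0],[0,0,0],0.005],[[-0.0003,0,0],[0,0,0],0.005],[[-0.0003,0,0],[0,0,0],0.005]]' >/dev/null; python3 st.py
```

```text
t 11.58 z [516.22  15.69 254.41] F [ 0.54  0.26 -7.63] w 17.3
t 12.25 z [516.23  15.68 256.44] F [ 0.89 -0.36 -7.97] w 17.4
t 12.92 z [516.25  15.7  258.8 ] F [ 0.86  0.72 -7.1 ] w 17.1
```

Click 2 came between z 250.6 and 254.4, about 17 mm after the first. On to the third.

```bash
python3 -m crank '[[[-0.0003,0,0],[0,0,0],0.005],[[-0.0003,0,0],[0,0,0],0.005],[[-0.0003,0,0],[0,0,0],0.005],[[-0.0003,0,0],[0,0,0],0.005],[[-0.0003,0,0],[0,0,0],0.005],[[-0.0003,0,0],[0,0,0],0.005],[[-0.0003,0,0],[0,0,0],0.005],[[-0.0003,0,0],[0,0,0],0.005]]' >/dev/null; python3 st.py
python3 -m crank '[[[-0.0003,0,0],[0,0,0],0.005],[[-0.0003,0,0],[0,0,0],0.005],[[-0.0003,0,0],[0,0,0],0.005],[[-0.0003,0,0],[0,0,0],0.005],[[-0.0003,0,0],[0,0,0],0.005],[[-0.0003,0,0],[0,0,0],0.005],[[-0.0003,0,0],[0,0,0],0.005],[[-0.0003,0,0],[0,0,0],0.005]]' >/dev/null; python3 st.py
python3 -m crank '[[[-0.0003,0,0],[0,0,0],0.005],[[-0.0003,0,0],[0,0,0],0.005],[[-0.0003,0,0],[0,0,0],0.005],[[-0.0003,0,0],[0,0,0],0.005],[[-0.0003,0,0],[0,0,0],0.005],[[-0.0003,0,0],[0,0,0],0.005],[[-0.0003,0,0],[0,0,0],0.005],[[-0.0003,0,0],[0,0,0],0.005]]' >/dev/null; python3 st.py
```

```text
t 13.58 z [516.26  15.68 261.19] F [ 0.5  -0.17 -7.41] w 17.6
t 14.25 z [516.24  15.7  263.61] F [ 0.48  0.54 -6.77] w 17.1
t 14.92 z [516.24  15.7  266.  ] F [ 1.25  0.46 -6.97] w 17.3
```

```bash
python3 -m crank '[[[-0.0003,0,0],[0,0,0],0.005],[[-0.0003,0,0],[0,0,0],0.005],[[-0.0003,0,0],[0,0,0],0.005],[[-0.0003,0,0],[0,0,0],0.005],[[-0.0003,0,0],[0,0,0],0.005],[[-0.0003,0,0],[0,0,0],0.005],[[-0.0003,0,0],[0,0,0],0.005],[[-0.0003,0,0],[0,0,0],0.005]]' >/dev/null; python3 st.py
python3 -m crank '[[[-0.0003,0,0],[0,0,0],0.005],[[-0.0003,0,0],[0,0,0],0.005],[[-0.0003,0,0],[0,0,0],0.005],[[-0.0003,0,0],[0,0,0],0.005],[[-0.0003,0,0],[0,0,0],0.005],[[-0.0003,0,0],[0,0,0],0.005],[[-0.0003,0,0],[0,0,0],0.005],[[-0.0003,0,0],[0,0,0],0.005]]' >/dev/null; python3 st.py
```

```text
t 15.58 z [516.23  15.7  267.73] F [  4.62   0.25 -17.39] w 17.4
t 16.25 z [516.22  15.7  269.93] F [  3.73   0.97 -11.74] w 17.3
```

```bash
python3 -m crank '[[[-0.0003,0,0],[0,0,0],0.005],[[-0.0003,0,0],[0,0,0],0.005],[[-0.0003,0,0],[0,0,0],0.005],[[-0.0003,0,0],[0,0,0],0.005],[[-0.0003,0,0],[0,0,0],0.005],[[-0.0003,0,0],[0,0,0],0.005],[[-0.0003,0,0],[0,0,0],0.005],[[-0.0003,0,0],[0,0,0],0.005]]' >/dev/null; python3 st.py
python3 -m crank '[[[-0.0003,0,0],[0,0,0],0.005],[[-0.0003,0,0],[0,0,0],0.005],[[-0.0003,0,0],[0,0,0],0.005],[[-0.0003,0,0],[0,0,0],0.005],[[-0.0003,0,0],[0,0,0],0.005],[[-0.0003,0,0],[0,0,0],0.005],[[-0.0003,0,0],[0,0,0],0.005],[[-0.0003,0,0],[0,0,0],0.005]]' >/dev/null; python3 st.py
python3 -m crank '[[[-0.0003,0,0],[0,0,0],0.005],[[-0.0003,0,0],[0,0,0],0.005],[[-0.0003,0,0],[0,0,0],0.005],[[-0.0003,0,0],[0,0,0],0.005],[[-0.0003,0,0],[0,0,0],0.005],[[-0.0003,0,0],[0,0,0],0.005],[[-0.0003,0,0],[0,0,0],0.005],[[-0.0003,0,0],[0,0,0],0.005]]' >/dev/null; python3 st.py
```

```text
t 16.92 z [516.25  15.7  273.46] F [-1.01  0.45 -6.62] w 17.4
t 17.58 z [516.25  15.69 275.5 ] F [ 0.83  0.73 -7.06] w 17.0
t 18.25 z [516.22  15.68 278.  ] F [ 0.68  0.04 -6.76] w 17.3
```

Click 3 was at about z 270 (force dropped back to 6.6 N). I expect the fourth at about 287.

```bash
python3 -m crank '[[[-0.0003,0,0],[0,0,0],0.005],[[-0.0003,0,0],[0,0,0],0.005],[[-0.0003,0,0],[0,0,0],0.005],[[-0.0003,0,0],[0,0,0],0.005],[[-0.0003,0,0],[0,0,0],0.005],[[-0.0003,0,0],[0,0,0],0.005],[[-0.0003,0,0],[0,0,0],0.005],[[-0.0003,0,0],[0,0,0],0.005]]' >/dev/null; python3 st.py
python3 -m crank '[[[-0.0003,0,0],[0,0,0],0.005],[[-0.0003,0,0],[0,0,0],0.005],[[-0.0003,0,0],[0,0,0],0.005],[[-0.0003,0,0],[0,0,0],0.005],[[-0.0003,0,0],[0,0,0],0.005],[[-0.0003,0,0],[0,0,0],0.005],[[-0.0003,0,0],[0,0,0],0.005],[[-0.0003,0,0],[0,0,0],0.005]]' >/dev/null; python3 st.py
python3 -m crank '[[[-0.0003,0,0],[0,0,0],0.005],[[-0.0003,0,0],[0,0,0],0.005],[[-0.0003,0,0],[0,0,0],0.005],[[-0.0003,0,0],[0,0,0],0.005],[[-0.0003,0,0],[0,0,0],0.005],[[-0.0003,0,0],[0,0,0],0.005],[[-0.0003,0,0],[0,0,0],0.005],[[-0.0003,0,0],[0,0,0],0.005]]' >/dev/null; python3 st.py
```

```text
t 18.92 z [516.22  15.68 280.4 ] F [ 0.68  0.48 -6.83] w 17.4
t 19.58 z [516.24  15.69 282.8 ] F [ 1.03  0.21 -6.06] w 17.1
t 20.25 z [516.19  15.69 284.43] F [  4.94   0.46 -18.03] w 17.2
```

```bash
python3 -m crank '[[[-0.0003,0,0],[0,0,0],0.005],[[-0.0003,0,0],[0,0,0],0.005],[[-0.0003,0,0],[0,0,0],0.005],[[-0.0003,0,0],[0,0,0],0.005],[[-0.0003,0,0],[0,0,0],0.005],[[-0.0003,0,0],[0,0,0],0.005],[[-0.0003,0,0],[0,0,0],0.005],[[-0.0003,0,0],[0,0,0],0.005]]' >/dev/null; python3 st.py
```

```text
t 20.92 z [516.22  15.68 286.74] F [  5.52   0.86 -16.77] w 17.3
```

```bash
python3 -m crank '[[[-0.0003,0,0],[0,0,0],0.005],[[-0.0003,0,0],[0,0,0],0.005],[[-0.0003,0,0],[0,0,0],0.005],[[-0.0003,0,0],[0,0,0],0.005],[[-0.0003,0,0],[0,0,0],0.005],[[-0.0003,0,0],[0,0,0],0.005],[[-0.0003,0,0],[0,0,0],0.005],[[-0.0003,0,0],[0,0,0],0.005]]' >/dev/null; python3 st.py
```

```text
t 21.58 z [516.26  15.7  290.27] F [ 0.78  0.26 -6.13] w 16.8
```

Click 4. I'll raise 3 mm more so the pawl is surely under (the next slope shouldn't start before about z 300), then lower slowly.

```bash
python3 -m crank '[[[-0.0005,0,0],[0,0,0],0.005],[[-0.0005,0,0],[0,0,0],0.005],[[-0.0005,0,0],[0,0,0],0.005],[[-0.0005,0,0],[0,0,0],0.005],[[-0.0005,0,0],[0,0,0],0.005],[[-0.0005,0,0],[0,0,0],0.005],[[0,0,0],[0,0,0],0.005],[[0,0,0],[0,0,0],0.005]]' >/dev/null; python3 st.py
python3 -m crank '[[[0.0003,0,0],[0,0,0],0.005],[[0.0003,0,0],[0,0,0],0.005],[[0.0003,0,0],[0,0,0],0.005],[[0.0003,0,0],[0,0,0],0.005],[[0.0003,0,0],[0,0,0],0.005],[[0,0,0],[0,0,0],0.005],[[0,0,0],[0,0,0],0.005],[[0,0,0],[0,0,0],0.005]]' >/dev/null; python3 st.py
```

```text
t 22.25 z [516.24  15.69 293.06] F [-0.42 -0.12 -5.4 ] w 17.3
t 22.92 z [516.25  15.69 291.43] F [ 0.26  0.39 -5.91] w 17.1
```

```bash
python3 -m crank '[[[0.0002,0,0],[0,0,0],0.005],[[0.0002,0,0],[0,0,0],0.005],[[0.0002,0,0],[0,0,0],0.005],[[0.0002,0,0],[0,0,0],0.005],[[0,0,0],[0,0,0],0.005],[[0,0,0],[0,0,0],0.005],[[0,0,0],[0,0,0],0.005],[[0,0,0],[0,0,0],0.005]]' >/dev/null; python3 st.py
```

```text
t 23.58 z [516.3   15.71 291.07] F [-3.65  0.7   2.85] w 17.2
```

The column is down on the pawl at z 291.1, which is 62 mm of travel and matches the 62 mm / 0.308 window. The force has crossed zero to +2.9 N. I'll relieve it slightly and open.

```bash
python3 -m crank '[[[-0.0002,0,0],[0,0,0],0.005],[[0,0,0],[0,0,0],0.03],[[0,0,0],[0,0,0],0.05],[[0,0,0],[0,0,0],0.05],[[0,0,0],[0,0,0],0.05],[[0,0,0],[0,0,0],0.05],[[0,0,0],[0,0,0],0.05],[[0,0,0],[0,0,0],0.05]]' >/dev/null; python3 st.py
python3 -m crank '[[[0,0,0],[0,0,0],0.06],[[0,0,0],[0,0,0],0.06],[[0,0,0],[0,0,0],0.06],[[0,0,0],[0,0,0],0.06],[[-0.003,0,0],[0,0,0],0.06],[[-0.006,0,0],[0,0,0],0.06],[[-0.009,0,0],[0,0,0],0.06],[[-0.012,0,0],[0,0,0],0.06]]' >/dev/null; python3 st.py
```

```text
t 24.25 z [516.34  15.7  290.88] F [ 0.27 -1.08  1.2 ] w 49.7
t 24.92 z [516.01  15.69 321.41] F [-0.04 -0.06 -1.12] w 59.8
```

```bash
python3 - <<'E'
from h import *
for z in (334,420,460,500,540,580,620,660): print(z,proj("scene",[518,14,z]).round(0)[0]*1.4)
c,s=np.cos(.236),np.sin(.236)
def w(y,z,x=0): return [517.7+c*x-s*y,14+s*x+c*y,z]
for n,o in(("scene",(225,150)),("top",(215,140))):
    for p in ((118,184),(136,197),(100,171.5),(144,185)): print(n,p,((proj(n,w(*p))[0]-o+.5)*4.5-.5).round(0))
for y in(125,138): print(y,np.round(w(y,0),1))
E
python3 go.py 487 135 220 0.236
python3 - <<'E'
from workcell import vision
import cv2
cv2.imwrite("pics/s3.png",cv2.resize(vision.get_image("scene")["img"],None,fx=1.4,fy=1.4))
E
```

```text
334 [373.8 214.2]
420 [371. 175.]
460 [369.6 155.4]
500 [368.2 134.4]
540 [368.2 112. ]
580 [366.8  86.8]
620 [365.4  60.2]
660 [362.6  32.2]
scene (118, 184) [387.  97.]
scene (136, 197) [416.  69.]
scene (100, 171.5) [359. 125.]
scene (144, 185) [427.  76.]
top (118, 184) [104. 398.]
top (136, 197) [ 67. 404.]
top (100, 171.5) [140. 391.]
top (144, 185) [ 54. 408.]
125 [488.5 135.5   0. ]
138 [485.4 148.2   0. ]
t 24.9167 q6 -0.23 tcp [516.   15.7 321.4] F [-0.  -0.1 -1.1] M [-0.03  0.02  0.06]
R [[-0.001, 0.972, 0.235], [-0.0, 0.235, -0.972], [-1.0, -0.001, -0.0]]
shift mm (tool now) [ 1.014e+02 -1.000e-01 -1.228e+02] turn [ 0.0009 -0.0002  0.0008] shift in goal axes [ 101.4   -0.3 -122.8]
```

View pics/s3.png

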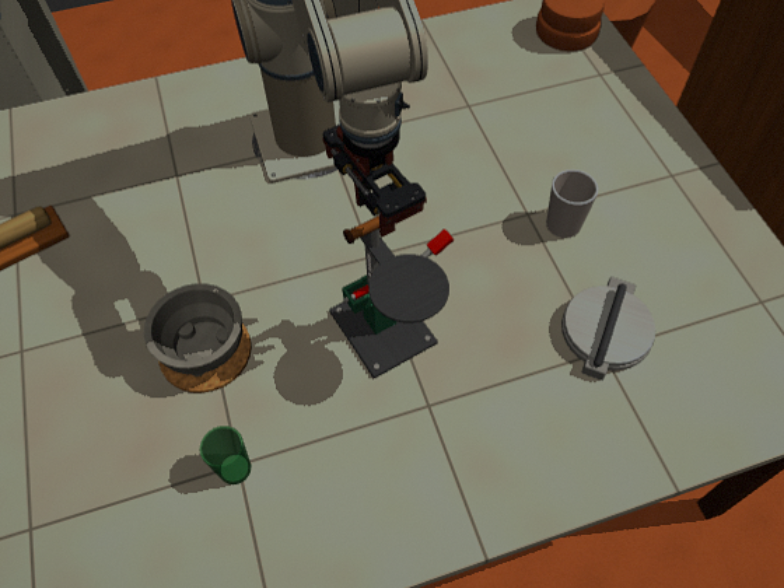

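The column stays up (the shelf is clearly higher in the image), the handle is released, and the neighbours look unmoved. The pad at about (440,241) is still raised. Now I'll raise, close the fingers and move over the pad.

```bash
python3 -m crank '[[[-0.012,0,0],[0,0,0],0.06],[[-0.012,0,0],[0,0,0],0.06],[[0,0,-0.021],[0,0,0],0.02],[[0,0,-0.021],[0,0,0],0.0],[[0,0,-0.021],[0,0,0],0.0],[[0,0,-0.021],[0,0,0],0.0],[[0,0,-0.021],[0,0,0],0.0],[[0,0,-0.021],[0,0,0],0.0]]'
python3 -m crank '[[[0.014,0,0],[0,0,0],0.0],[[0.018,0,0],[0,0,0],0.0],[[0.02,0,0],[0,0,0],0.0],[[0.02,0,0],[0,0,0],0.0],[[0.02,0,0],[0,0,0],0.0],[[0.02,0,0],[0,0,0],0.0],[[0.012,0,0],[0,0,0],0.0],[[0.006,0,0],[0,0,0],0.0]]' ; python3 go.py 488.5 135.5 190 0.236
python3 - <<'E'
from workcell import vision
import cv2
cv2.imwrite("pics/s4.png",cv2.resize(vision.get_image("scene")["img"][90:250,220:380],None,fx=3.7,fy=3.7))
E
```

```text
t: 25.63
ee_pos: [486.5, 139.1, 345.6]
orientation: [1.034, 1.311, -1.032]
ft_force: [0.1, 1.0, 0.7]
width: 23.0
t: 26.3
ee_pos: [486.0, 138.0, 213.6]
orientation: [1.032, 1.313, -1.034]
ft_force: [-1.3, -1.0, -0.1]
width: 0.3
t 26.3 q6 0.016 tcp [486.  138.  213.6] F [-1.3 -1.  -0.1] M [-0.02  0.04 -0.01]
R [[-0.002, 0.972, 0.235], [-0.001, 0.235, -0.972], [-1.0, -0.002, 0.0]]
shift mm (tool now) [23.6  1.9  3. ] turn [0.0009 0.     0.002 ] shift in goal axes [23.6  1.8  3. ]
```

View pics/s4.png

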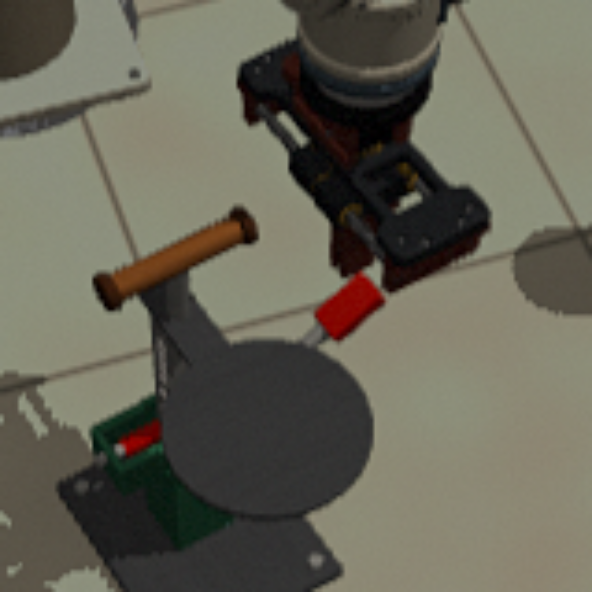

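The closed fingertips are just above the red pad, at about (350,300) in the crop. I'll press down gently, drifting outward with the pad's arc.

```bash
python3 -m crank '[[[0.006,0.001,0],[0,0,0],0.0],[[0.006,0,0],[0,0,0],0.0],[[0.006,0,0],[0,0,0],0.0],[[0.006,0,-0.001],[0,0,0],0.0],[[0.006,0,-0.001],[0,0,0],0.0],[[0.006,0,-0.001],[0,0,0],0.0],[[0.006,0,-0.001],[0,0,0],0.0],[[0.006,0,-0.001],[0,0,0],0.0]]';python3 go.py 485.2 149 124 0.236
python3 - <<'E'
from workcell import vision
import cv2
cv2.imwrite("pics/s5.png",cv2.resize(vision.get_image("scene")["img"][90:250,220:380],None,fx=3.7,fy=3.7))
E
```

```text
t: 27.02
ee_pos: [486.7, 143.6, 166.5]
orientation: [1.033, 1.312, -1.032]
ft_force: [-0.5, -0.2, 2.5]
width: 0.3
t 27.0167 q6 0.026 tcp [486.7 143.6 166.5] F [-0.5 -0.2  2.5] M [ 0.07  0.07 -0.04]
R [[0.001, 0.972, 0.235], [0.0, 0.235, -0.972], [-1.0, 0.001, -0.0]]
shift mm (tool now) [42.5 -0.2 -5.6] turn [ 0.0009 -0.0001 -0.0006] shift in goal axes [42.5 -0.2 -5.6]
```

View pics/s5.png

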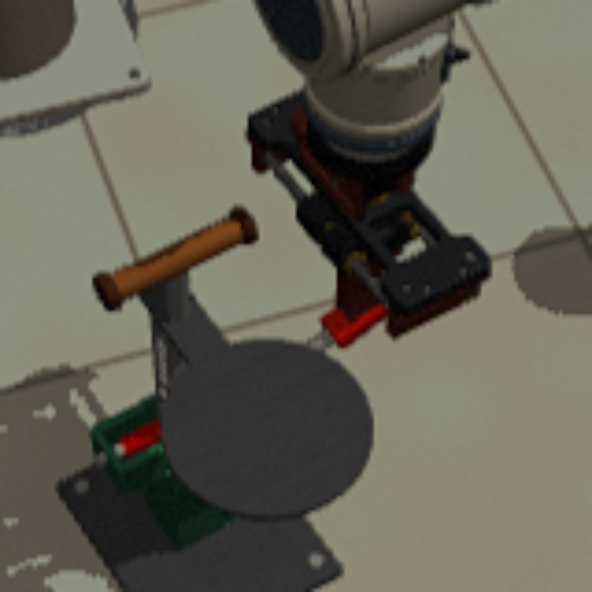

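The lever is going down with 2.5 N on the tip, centred on the pad. I'll continue to level.

```bash
python3 -m crank '[[[0.006,0,-0.001],[0,0,0],0.0],[[0.006,0,-0.001],[0,0,0],0.0],[[0.006,0,-0.001],[0,0,0],0.0],[[0.006,0,-0.001],[0,0,0],0.0],[[0.006,0,0],[0,0,0],0.0],[[0.005,0,0],[0,0,0],0.0],[[0.004,0,0],[0,0,0],0.0],[[0.002,0,0],[0,0,0],0.0]]';python3 st.py
```

```text
t: 27.73
ee_pos: [485.3, 147.1, 125.2]
orientation: [1.032, 1.312, -1.033]
ft_force: [-1.8, 2.2, 10.1]
width: 0.4
t 27.73 z [485.29 147.11 125.2 ] F [-1.76  2.16 10.09] w 0.4
```

It's at the stop: 10 N at z 125.2, where the level pad's top should be. I'll hold briefly, then retreat straight up.

```bash
python3 -m crank '[[[0.0005,0,0],[0,0,0],0.0],[[0,0,0],[0,0,0],0.0],[[0,0,0],[0,0,0],0.0],[[0,0,0],[0,0,0],0.0],[[-0.003,0,0],[0,0,0],0.0],[[-0.008,0,0],[0,0,0],0.0],[[-0.015,0,0],[0,0,0],0.0],[[-0.02,0,0],[0,0,0],0.0]]'
python3 -m crank '[[[-0.025,0,0],[0,0,0],0.0],[[-0.025,0,0],[0,0,0],0.0],[[-0.025,0,0],[0,0,0],0.0],[[-0.025,0,0],[0,0,0],0.0],[[-0.025,0,-0.03],[0,0,0],0.0],[[-0.025,0,-0.03],[0,0,0],0.0],[[-0.02,0,-0.03],[0,0,0],0.0],[[0,0,-0.03],[0,0,0],0.0]]'
python3 -m crank '[[[0,0,-0.03],[0,0,0],0.0],[[0,0,-0.03],[0,0,0],0.0],[[0,0,-0.03],[0,0,0],0.0],[[0,0,-0.03],[0,0,0],0.0],[[0,0,-0.02],[0,0,0],0.0],[[0,0,0],[0,0,0],0.0],[[0,0,0],[0,0,0],0.0],[[0,0,0],[0,0,0],0.0]]'
python3 - <<'E'
from workcell import vision
import cv2
a=vision.get_image("scene")["img"]
cv2.imwrite("pics/s6.png",cv2.resize(a[150:280,225:345],None,fx=4.5,fy=4.5,interpolation=cv2.INTER_CUBIC))
cv2.imwrite("pics/s6f.png",a)
cv2.imwrite("pics/t6f.png",vision.get_image("top")["img"])
E
```

```text
t: 28.4
ee_pos: [484.7, 146.7, 171.2]
orientation: [1.031, 1.313, -1.035]
ft_force: [0.2, 0.6, -0.5]
width: 0.5
t: 29.07
ee_pos: [458.8, 265.6, 346.8]
orientation: [1.039, 1.308, -1.027]
ft_force: [0.2, -0.3, 1.2]
width: 0.3
t: 29.73
ee_pos: [424.6, 399.1, 341.5]
orientation: [1.032, 1.311, -1.033]
ft_force: [-0.1, -0.3, 0.2]
width: 0.4
```

View pics/s6.png

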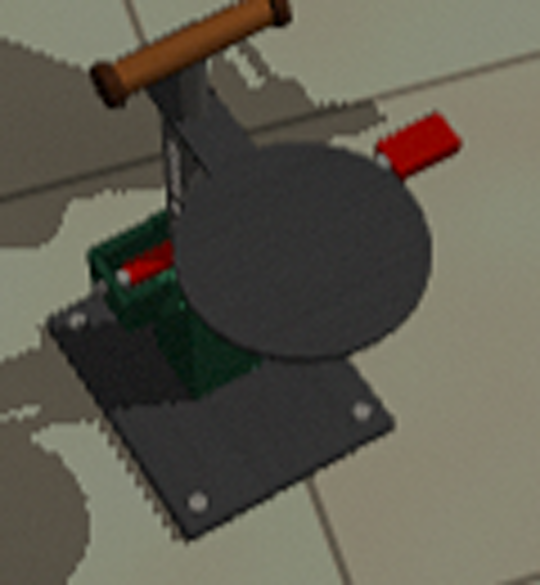

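View pics/s6f.png

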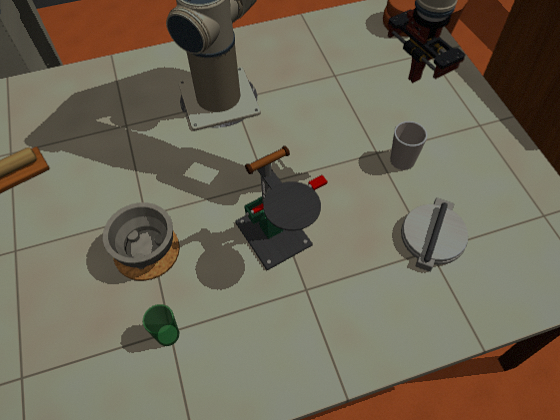

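View pics/t6f.png

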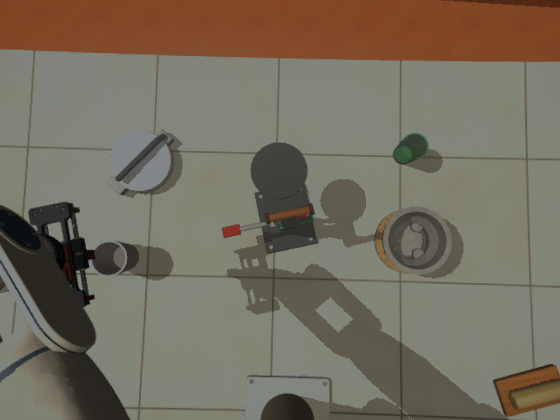

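The lever lies level (pad at crop (420,145)), the column is up, and the other objects sit at the same pixels as before. One quick check of the handle height before handing in.

```bash
python3 - <<'E'
from h import *
c,s=np.cos(.236),np.sin(.236)
def w(y,z,x=0): return [517.7+c*x-s*y,14+s*x+c*y,z]
q=lambda p:((proj("scene",p)[0]-(225,150)+.5)*4.5-.5).round(0)
for h in(291,308,326): print(h,"k-",q(w(-46,h)),"disc",q(w(0,h-46,100)))
for a in(0,.3,.54,.61):
    e=.61-a; y=36+105*np.cos(e)-7*np.sin(e); z=118+105*np.sin(e)+7*np.cos(e); print("pad",a,q(w(y,z)))
E
python3 st.py
```

```text
291 k- [110. 110.] disc [302. 268.]
308 k- [107.  89.] disc [302. 249.]
326 k- [105.  65.] disc [302. 228.]
pad 0 [387.  98.]
pad 0.3 [410. 115.]
pad 0.54 [417. 136.]
pad 0.61 [418. 143.]
t 29.83 z [424.85 398.76 341.61] F [ 0.09 -0.54 -0.29] w 0.4
```

The image agrees with h = 308: disc centre predicted (302,249), seen at about (303,250). The pad agrees with fully down: predicted (418,143), seen at about (420,143). Handing in.

```bash
python3 -c "
from workcell import workorder
print(workorder.close_job())"
```

```text
the job is handed in; nothing more can be done
None
```

I raised the column four clicks and lowered it gently onto the pawl, then let go of the handle and pressed the red lock lever down to its stop. The job was handed in at about 30 s of the 72 s allowed; it reported no verdict.

- **Clicks:** The pull climbed to about 17–20 N four times and dropped back to 6–8 N each time. I raised it 3 mm past the fourth click before lowering.
- **Column height:** The column came to rest 62 mm above its start. The final scene picture matches the handle at 308 mm, inside the 305–311 mm window for that travel.
- **Load on the pawl:** I pressed down with about 3 N plus the column's own weight, so roughly 8 N in all, against the 50 N limit. That is estimated from wrist readings taken at the end of each move.
- **Lock lever:** It stopped with 10 N at 125 mm, and the final picture matches fully down (0.61 rad).
- **Other objects:** The molcajete, jar and spoon holder appear at the same pixels as at the start, judged by eye. The arm ended clear of everything, with about 0.5 N on the wrist.

**Disagreements:**
- The first image fit put the handle at 249–250 mm, not the 246 mm its travel implies.
- The raised lock pad appeared about 5 mm further out than my model of it.
- The grip was up to 2 mm off-centre.

None of these affected the result.

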